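# Clamp the adhesive jar in the bench shaker

### The job

Load the tall wide jar (not the squat jar or the slim bottle) into the bench shaker: draw the sprung clamp jaw back by its ball handle, swing the handle over into its holding notch so that the jaw stays open by itself, and stand the jar upright and gently on the shaker's plate in front of the V-block. Then bring the handle out of the notch to its upright slot again and ease the jaw forward under control, without letting it snap, until the spring holds the jar in the V-block, and let go. Do not tip the jar or shift the other things on the bench.

Things in the scene. Friction and masses are not known exactly. Their poses are not given: they have to be found in the camera images.
- shaker: Bench shaker, fixed: grey housing 220 (x) by 340 (y) mm, aluminium plate on top, its surface 77 mm above the origin. Origin: centre of the underside; z up; dials on the operator's side, -x. On the plate from -y to +y: V-block (55 mm high, open to +y), place for the jar, sprung jaw (60 mm wide, top 56 mm above the plate), steel guide barrel with the ball handle.
- barrel (a point): Point on the axis of the guide barrel (shaker frame 0, 62, 115 mm), fixed. Barrel 48 mm in diameter, axis along y, from y 36 to 136 mm. A J-shaped slot in its wall guides the handle: a straight run along the top; at its +y end a cross slot leads down the operator's side (-x); at the bottom of that, the holding notch runs 6 mm back towards -y.
- seat (a point): Point on the plate surface under the centre of the jar when the jar lies in the V-block (shaker frame 0, -55, 77 mm).
- jaw (a joint): Travel of the sprung jaw, m: 0 = fully forward (-y), 0.044 = drawn right back to +y (hard stop). The spring pushes it forward, 6 N at 0, 12 N at 0.044. Jaw and handle slide together. The jaw's face is 20 mm + travel from the seat point along +y: it rests on the 60 mm jar at 0.010; parked at 0.030 it leaves the jar 20 mm of room.
- handle (a joint): Swing of the ball handle about the barrel's axis, rad: 0 upright, 1.047 right over to -x. Upright while travel is under 0.036; from 0.036 to 0.044 it swings freely (little resistance). Swung past 1.0 it can move forward into the notch, where spring and weight hold it at travel 0.030. To come out: draw back beyond 0.036, then swing up.
- ball (a point): Centre of the black ball, 30 mm in diameter, on the 8 mm steel handle, 78 mm from the barrel's axis. Shaker frame, mm: upright 0, 62 + travel, 193; in the notch -67.5, 92, 154. Grip it from above with fingers closing along the shaker's y; a light grip (about 20 N) lets it turn between the pads as the handle swings.
- jar: The jar to clamp: white plastic, straight round body 60 mm in diameter and 90 mm high with a paper band, black screw cap 56 mm in diameter from 93 mm to 117 mm, full, about 0.33 kg. Origin: centre of its underside; z up along its axis. It stands on the bench.
- squat_jar: Bystander: low white jar with black lid, 74 mm in diameter, 62 mm high. Origin: centre of underside.
- slim_bottle: Bystander: slim white bottle with pointed black nozzle, 42 mm in diameter, 152 mm high. Origin: centre of underside.
- staple_gun: Bystander: upholstery staple gun lying on its side at the back, about 195 by 135 by 42 mm.
- screwdriver: Bystander: screwdriver lying on the bench left of the shaker.
- tape_measure: Bystander: pocket tape measure lying flat beyond the shaker, 72 by 66 by 34 mm.
- staple_box: Bystander: cardboard box of staples 75 by 120 by 45 mm.
- bolt_bin: Bystander: green stacking bin with bolts, 105 by 150 by 70 mm, on the right.

How it is judged:
By the outcome, as a careful person would: the job done as asked, in the order asked, and still so for the second after the job is handed in, with the robot touching nothing.
It also fails if it takes over 72 s, if anything falls off the work surface, if the arm or the gripper's body presses on something with over 40 N, if the wrist force passes 120 N, or if a joint passes its speed limit or range.

### The arm

A 6-joint arm with a two-finger parallel gripper is mounted at the origin on the work surface. World frame = base frame: x ahead of the robot, y to its left, z up, the work surface at z = 0. Lengths are in mm, angles in rad, forces in N, time in s.
With the tool pointing down it reaches from about 350 to 875 mm from the base axis. Payload 4.2 kg.
Tool frame: the origin (TCP) lies midway between the tips of the shut fingers; the grasp point (between the pads) lies 19 mm behind it; z points along the fingers, y is the line along which they close (so a half turn about z gives the same grasp; the last joint's range is limited). The gripper opens to 85 mm and grips with 20 to 120 N. Pads are 22 mm wide; open, the fingers measure 114 mm over their backs; the gripper's body (76 mm by 85 mm) begins 54 mm behind the grasp point. The pads swing forward as they close: fully open they stand 13 mm farther back than shut.
Start: joints at [-1.008, 0.385, 0.008, 0, -1.194, -0.259], TCP at [186.983, -596.353, 231.312] pointing down, gripper open.
Joint ranges: [-3.14, 3.14], [-1.21, 2.06], [-1.07, 1.41], [-3.16, 2.05], [-2.99, -0.16], [-3.1, 3.1]. Speed limits (rad/s): [2.79, 2.79, 3.14, 3.14, 3.14, 3.14].

### API

Orientations are given as a unit quaternion [x, y, z, w].
In Python, from bench import arm gives the robot as it stands. The module is installed in compiled form; this text tells all that it offers.
- The arm moves only by the shell command python3 -m handwheel 'ROWS' [OPENING]. ROWS is JSON, a list of rows, each an object of numbers: "x", "y", "z": the shift along the world's x, y, z each as a share of 20 cm, from -1 to 1; "ax", "ay", "az": the turn, a rotation vector about the world's x, y, z each as a share of 90 degrees, from -1 to 1. In form: [{"x": .., "y": .., "z": .., "ax": .., "ay": .., "az": ..}, ...]. A call has exactly 8 rows; each row shifts and turns the commanded pose from where the row before left it; what a row does not reach is not made up. A row lasts 1/10 s, in which the tool goes at most 50 mm and 8.59 degrees, less where a joint would pass 70% of its speed; a pose out of reach is approached as far as the arm can. A call with a number of a shift or a turn outside -1 to 1 is refused whole. A call with a gripper value outside its range is refused whole. OPENING is the opening, from -1 (shut) to 1 (fully open), set as the call begins (- or left out, the last holds). The fingers move at their own pace and stop on an object; the grip force is fixed at half the most. Time passes only in rows, so rows that do not move let the fingers close, or fill a call up. It gives the time, the measured TCP pose, the force, the opening and the grip force at its end, in the units of the state.
- arm.read_state(): the state, without advancing time (a new reading comes with each control period).
- arm.get_image(name): name is "scene" or "top" or "wrist"; returns the picture (480x640x3 uint8, red, green, blue); there is no depth.
- arm.camera_params(name): a dict with "K" (3x3 intrinsics, pixels), "position" and "orientation" of the camera in the world. Camera axes: x right, y down, z forward; pixel columns grow to the right and rows downward; lengths in mm; the calibration is good to about 2 mm. A picture is of the moment at which its call begins: read the wrist's pose just before it. camera_params takes no time and is no camera call; for the wrist camera it gives the pose at the moment of the call.
- arm.job_done(): hands the job in; it is judged then, once.
The state is a dict: "clock": time; "joints": joint angles; "joint_vel": joint speeds; "joint_efforts": joint torques, N m; "position": TCP position; "ee_rot": TCP orientation; "contact_force": force on the tool from outside, world axes, zero at the start; "wrist_torque": the same for the moment, N m; "gripper_width": finger opening in mm; "grasp_force": force on a finger pad.
Only numpy, scipy, OpenCV 4.12 (cv2) and the standard library are available. Lean on these libraries where they do the work, as an engineer would, in place of code of your own. Each camera call takes 0.05 s, during which the arm holds its last target. There are 200 camera calls.

## Working session

There is one attempt and no reset: what is moved stays moved. The work goes in short steps, Python scripts to look and compute and a shell command to move; the robot and the scene stay as the last step left them, time stands still between calls to the robot, and variables do not carry over. Pictures are saved under pics/ and viewed, at most 10 in all, crops included, and the job is handed in when it is done.

```bash
mkdir -p pics
cat > h.py <<'E'
from bench import arm
import numpy as np, cv2
from scipy.spatial.transform import Rotation as R
def shot(n,f):
    p=arm.camera_params(n); im=arm.get_image(n); cv2.imwrite('pics/'+f,im[:,:,::-1]); return im,p
def ray(p,u,v):
    d=np.linalg.inv(np.array(p['K']))@[u,v,1.]; return R.from_quat(p['orientation']).as_matrix()@d
def onz(p,u,v,z):
    d=ray(p,u,v); c=np.array(p['position']); return c+d*(z-c[2])/d[2]
def proj(p,X):
    c=R.from_quat(p['orientation']).as_matrix().T@(np.array(X)-p['position']); q=np.array(p['K'])@c; return q[:2]/q[2]
E
python3 - <<'E'
from h import *
for n in('scene','top'):
    im,p=shot(n,n+'0.png'); print(n,p)
s=arm.read_state(); print(s)
E
```

```text
scene {'K': array([[458.8304384 ,   0.        , 312.7491054 ],
       [  0.        , 458.8304384 , 245.74123321],
       [  0.        ,   0.        ,   1.        ]]), 'position': array([1338.7202908 , -422.43617289,  973.56500586]), 'orientation': array([ 0.78486691,  0.49501899, -0.19330719, -0.31870436])}
top {'K': array([[464.22039215,   0.        , 326.55067729],
       [  0.        , 464.22039215, 244.87342052],
       [  0.        ,   0.        ,   1.        ]]), 'position': array([ 369.96123325,  -82.56738724, 1226.23757838]), 'orientation': array([ 0.70723726, -0.69926545,  0.07379782, -0.07346548])}
{'clock': 0.1, 'joints': array([-1.00839488e+00,  3.85470619e-01,  6.74759631e-03, -4.60354542e-04,
       -1.19401830e+00, -2.58615695e-01]), 'joint_vel': array([-0.0014137 , -0.00065415,  0.00204126,  0.00282233, -0.00059921,
        0.00136708]), 'joint_efforts': array([-1.08215650e-04, -3.93319559e+01,  1.88929510e+01,  4.19796109e+00,
       -2.61302361e-03,  1.03216567e-05]), 'position': array([ 186.82716445, -595.85998187,  230.32685128]), 'ee_rot': array([-1.51225489e-01,  9.88498791e-01,  9.77084117e-04, -1.91927223e-04]), 'contact_force': array([-0.75271073,  0.07438984,  0.48089791]), 'wrist_torque': array([-0.02605844, -0.03419613, -0.01454233]), 'grasp_force': 0.0, 'gripper_width': 85.5683066124884}
```

View pics/scene0.png

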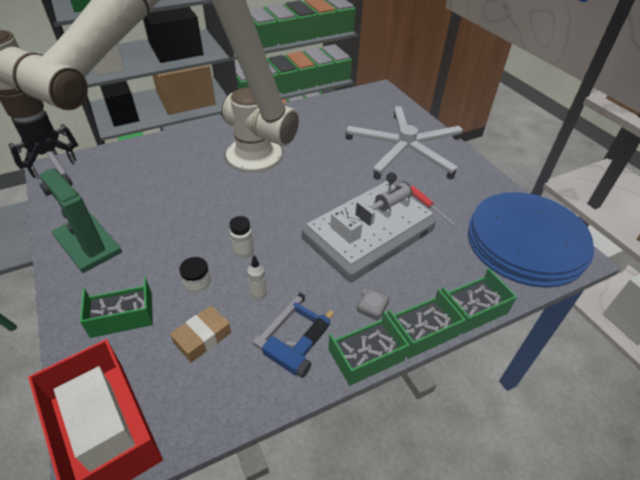

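View pics/top0.png

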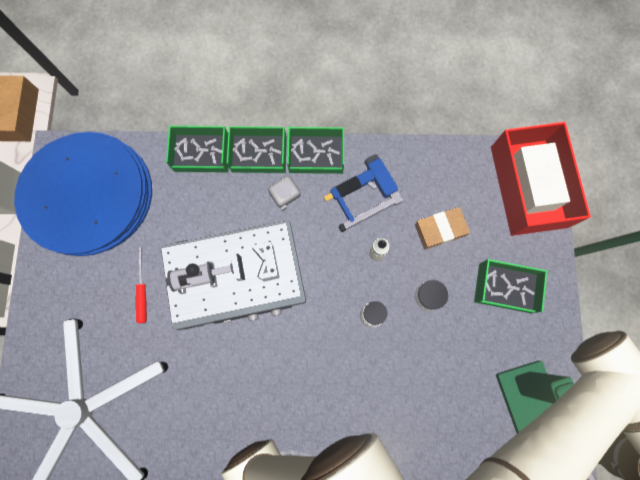

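Scene and top views: the shaker is at top (232,275), with the ball near (193,270). The jar's cap is at (374,314), the squat jar at (432,294) and the bottle at (380,248).

Run:
```python
from h import *
p=arm.camera_params('top'); im=cv2.imread('pics/top0.png'); g=im.max(2)
# plate
m=(g>150).astype(np.uint8); m[:, :150]=0;m[:,320:]=0;m[:210]=0;m[340:]=0
m=cv2.morphologyEx(m,cv2.MORPH_CLOSE,np.ones((9,9)))
cs=cv2.findContours(m,0,1)[0];c=max(cs,key=cv2.contourArea);r=cv2.minAreaRect(c);b=cv2.boxPoints(r)
P=np.array([onz(p,*q,77) for q in b]);print(b,P.round(0),P.mean(0));
for i in range(4): d=P[(i+1)%4]-P[i]; print(np.linalg.norm(d),np.degrees(np.arctan2(d[1],d[0])))
def blob(im,x0,x1,y0,y1,t=60):
    m=(im.max(2)<t).astype(np.uint8); k=np.zeros_like(m);k[y0:y1,x0:x1]=1
    n,l,s,c=cv2.connectedComponentsWithStats(m*k)
    return [(s[i].tolist(),c[i].round(1).tolist()) for i in range(1,n) if s[i][4]>15]
print('cap',[(a,onz(p,*c,117)) for a,c in blob(im,355,395,295,332)])
print('ball',[(a,c,onz(p,*c,193)) for a,c in blob(im,180,210,255,290)])
print('squat',[(a,onz(p,*c,62)) for a,c in blob(im,410,455,275,315)])
ps=arm.camera_params('scene'); i2=cv2.imread('pics/scene0.png')
print('s ball',[(a,c,onz(ps,*c,193)) for a,c in blob(i2,380,402,168,190)])
print('s cap',[(a,c,onz(ps,*c,105)) for a,c in blob(i2,225,255,212,240)])
cv2.imwrite('pics/c.png',np.hstack([cv2.resize(im[215:335,150:310],None,fx=2.5,fy=2.5,interpolation=2),cv2.resize(i2[160:280,290:450],None,fx=2.5,fy=2.5,interpolation=2)]))
```

```text
[[150. 210.]
 [319. 210.]
 [319. 339.]
 [150. 339.]] [[700. 373.  77.]
 [705. -61.  77.]
 [380. -66.  77.]
 [375. 344.  77.]] [539.76573573 147.34051369  77.        ]
434.27434266482817 -89.33295713558057
325.1004846694624 -179.16734893428233
409.79212532940056 90.64043844332782
325.90187612812554 5.140937619768227
cap []
ball []
squat []
s ball [([388, 175, 8, 8, 31], [391.3, 178.8], array([532.03301374, 217.7333774 , 193.        ]))]
s cap [([230, 217, 20, 18, 284], [239.4, 225.1], array([ 438.79991232, -198.33982654,  105.        ]))]
```

View pics/c.png

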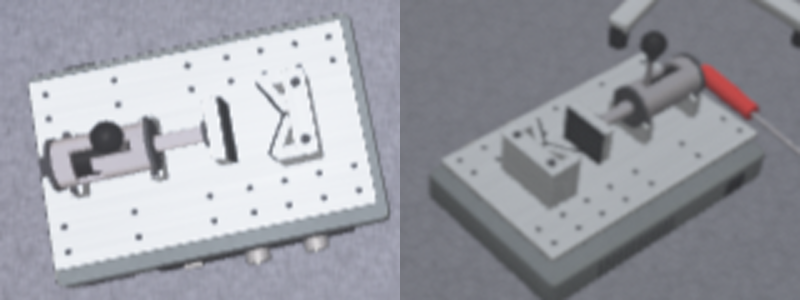

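The crop shows the ball upright at crop (106,136). The V-block is open towards the jaw, and the plate is yawed about 12° from world axes.

Run:
```python
from h import *
p=arm.camera_params('top'); im=cv2.imread('pics/top0.png'); g=im.max(2)
m=(g>185).astype(np.uint8); m[:, :150]=0;m[:,320:]=0;m[:215]=0;m[335:]=0
m=cv2.morphologyEx(m,cv2.MORPH_CLOSE,np.ones((5,5)))
c=max(cv2.findContours(m,0,1)[0],key=cv2.contourArea);b=cv2.boxPoints(cv2.minAreaRect(c))
P=np.array([onz(p,*q,77) for q in b]);print(b.round(),P.round(0));C=P.mean(0)
for i in range(4): d=P[(i+1)%4]-P[i]; print(np.linalg.norm(d),np.degrees(np.arctan2(d[1],d[0])))
def blob(im,x0,x1,y0,y1,t):
    m=(im.max(2)<t).astype(np.uint8); k=np.zeros_like(m);k[y0:y1,x0:x1]=1
    n,l,s,c=cv2.connectedComponentsWithStats(m*k)
    i=1+np.argmax(s[1:,4]); return s[i].tolist(),[s[i][0]+s[i][2]/2-.5,s[i][1]+s[i][3]/2-.5]
for nm,box,z,t in(('cap',(355,395,295,332),117,75),('ball',(184,204,260,280),193,60),('squat',(410,455,275,315),62,75)):
    print(nm,g[int((box[2]+box[3])/2),int((box[0]+box[1])/2)]); a,c=blob(im,*box,t); print(a,c,onz(p,*c,z))
```

```text
[[157. 249.]
 [286. 222.]
 [301. 297.]
 [172. 323.]] [[599. 347.  77.]
 [671.  23.  77.]
 [482. -21.  77.]
 [414. 294.  77.]]
332.5921656134206 -77.34539204498083
194.45344788564236 -167.14978355880186
321.72947921341984 102.23513219722128
192.44290382403136 16.09102040429884
cap 97Traceback (most recent call last):
  File "<stdin>", line 13, in <module>
  File "<stdin>", line 11, in blob
    return _wrapfunc(a, 'argmax', axis=axis, out=out, **kwds)
    return bound(*args, **kwds)
ValueError: attempt to get argmax of an empty sequence
```

```bash
python3 -m handwheel '[{"x":0.05,"y":0.18,"z":0.15,"az":-0.054},{"x":0.09,"y":0.2,"z":0.1},{"x":0.09,"y":0.22},{"x":0.09,"y":0.22},{"x":0.09,"y":0.22},{"x":0.09,"y":0.22},{"x":0.09,"y":0.22},{"x":0.09,"y":0.22}]' 1; python3 -m handwheel '[{"x":0.09,"y":0.22},{"x":0.09,"y":0.22},{"x":0.09,"y":0.22},{"x":0.09,"y":0.22},{"x":0.09,"y":0.22},{"x":0.09,"y":0.22},{"x":0.09,"y":0.22},{"x":0.09,"y":0.22}]'
python3 - <<'E'
from h import *
im,p=shot('wrist','w1.png'); s=arm.read_state(); print(s['position'],s['ee_rot'],p['position'],p['orientation'],p['K'])
p=arm.camera_params('top'); im=cv2.imread('pics/top0.png'); g=im.max(2)
def blob(x0,x1,y0,y1,t):
    m=(g<t).astype(np.uint8); k=np.zeros_like(m);k[y0:y1,x0:x1]=1
    n,l,s,c=cv2.connectedComponentsWithStats(m*k); i=l[(y0+y1)//2,(x0+x1)//2]
    return s[i].tolist(),c[i].tolist()
for nm,b,z,t in(('cap',(355,395,295,332),117,110),('ball',(184,202,261,279),193,70),('squat',(410,455,275,315),62,100)):
    a,c=blob(*b,t); print(nm,a,c,onz(p,*c,z))
E
```

```text
[ 186.84249888 -595.94995316  230.47267781] [-1.51255427e-01  9.88494341e-01  8.35111130e-04 -1.90999282e-04] [ 124.19944956 -617.00253131  372.40710754] [0.58721452 0.79879286 0.1058907  0.07678694] [[403.68631268   0.         318.39907553]
 [  0.         403.68631268 241.2510354 ]
 [  0.           0.           1.        ]]
cap [364, 302, 23, 23, 407] [374.92874692874693, 312.6732186732187] [ 441.92136536 -198.2276236   117.        ]
ball [0, 0, 640, 480, 307110] [319.53727328970075, 239.4909934551138] [601.08118195 -65.68721796 193.        ]
squat [418, 281, 30, 28, 664] [432.48493975903614, 294.58885542168673] [ 492.08805412 -348.77684544   62.        ]invalid input at $[0]: expected keys x, y, z, ax, ay, az
invalid input at $[0]: expected keys x, y, z, ax, ay, az
```

View pics/w1.png

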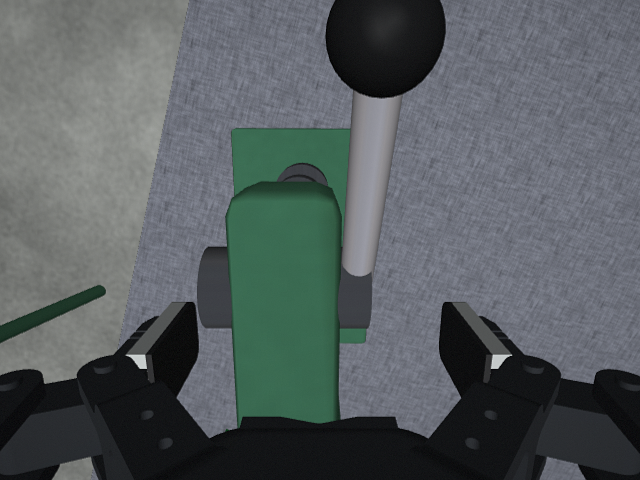

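The wrist picture shows the green arbor press and its lever below the gripper (lever ball at (386,40)). Nothing has moved because every row needs all six keys. I'll rise straight up first.

```bash
python3 -m handwheel '[{"x":0,"y":0,"z":0.22,"ax":0,"ay":0,"az":0},{"x":0,"y":0,"z":0.22,"ax":0,"ay":0,"az":0},{"x":0.05,"y":0.1,"z":0.1,"ax":0,"ay":0,"az":-0.054},{"x":0.09,"y":0.22,"z":0,"ax":0,"ay":0,"az":0},{"x":0.09,"y":0.22,"z":0,"ax":0,"ay":0,"az":0},{"x":0.09,"y":0.22,"z":0,"ax":0,"ay":0,"az":0},{"x":0.09,"y":0.22,"z":0,"ax":0,"ay":0,"az":0},{"x":0.09,"y":0.22,"z":0,"ax":0,"ay":0,"az":0}]' 1; python3 -m handwheel '[{"x":0.09,"y":0.22,"z":0,"ax":0,"ay":0,"az":0},{"x":0.09,"y":0.22,"z":0,"ax":0,"ay":0,"az":0},{"x":0.09,"y":0.22,"z":0,"ax":0,"ay":0,"az":0},{"x":0.09,"y":0.22,"z":0,"ax":0,"ay":0,"az":0},{"x":0.09,"y":0.22,"z":0,"ax":0,"ay":0,"az":0},{"x":0.09,"y":0.22,"z":0,"ax":0,"ay":0,"az":0},{"x":0.09,"y":0.22,"z":0,"ax":0,"ay":0,"az":0},{"x":0.09,"y":0.22,"z":0,"ax":0,"ay":0,"az":0}]'
```

```text
clock: 0.95
position: [287.1, -354.5, 339.1]
ee_rot: [-0.109, 0.994, 0.0, -0.0]
contact_force: [0.8, 0.6, 0.2]
gripper_width: 85.3
grasp_force: 0.0
clock: 1.75
position: [431.0, -2.3, 339.5]
ee_rot: [-0.11, 0.994, 0.0, 0.0]
contact_force: [0.4, -0.9, -0.4]
gripper_width: 85.6
grasp_force: 0.0
```

```bash
python3 -m handwheel '[{"x":0.09,"y":0.22,"z":0,"ax":0,"ay":0,"az":0},{"x":0.09,"y":0.22,"z":0,"ax":0,"ay":0,"az":0},{"x":0.09,"y":0.22,"z":0,"ax":0,"ay":0,"az":0},{"x":0.09,"y":0.22,"z":0,"ax":0,"ay":0,"az":0},{"x":0.09,"y":0.15,"z":0,"ax":0,"ay":0,"az":0},{"x":0.02,"y":0,"z":-0.15,"ax":0,"ay":0,"az":0},{"x":0,"y":0,"z":0,"ax":0,"ay":0,"az":0},{"x":0,"y":0,"z":0,"ax":0,"ay":0,"az":0}]'
python3 - <<'E'
from h import *
im,p=shot('wrist','w2.png'); s=arm.read_state(); print(s['position'],p['position'])
g=im.max(2); print(proj(p,[530,219,193]))
E
```

```text
clock: 2.55
position: [524.7, 201.1, 309.0]
ee_rot: [-0.109, 0.994, -0.001, -0.001]
contact_force: [1.3, 0.4, 0.3]
gripper_width: 85.0
grasp_force: 0.0
[525.10297791 201.11634457 310.30536406] [460.74656747 185.88262325 451.22457598]
[345.07800448 249.79285507]
```

View pics/w2.png

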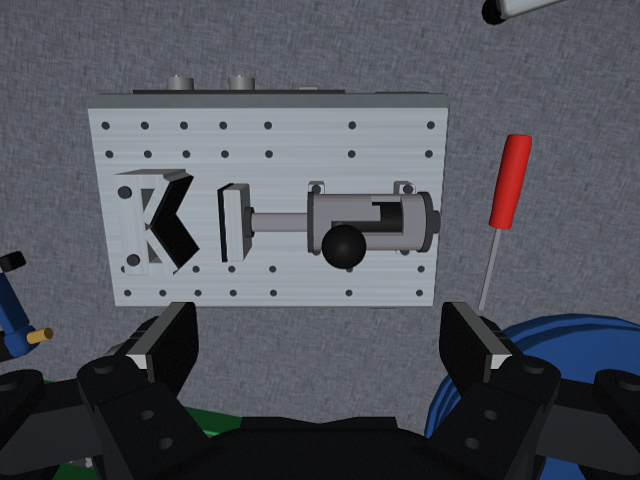

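The wrist view shows the ball at (344,247), with plate corners near (88,108), (449,107), (434,307) and (115,306).

Run:
```python
from h import *
p=arm.camera_params('wrist'); im=cv2.imread('pics/w2.png'); g=im.max(2)
m=(g<40).astype(np.uint8); k=cv2.erode(m,np.ones((15,15))); n,l,s,c=cv2.connectedComponentsWithStats(k)
i=l[247,344]; print(s[i],c[i]); B=onz(p,*c[i],193); print('ball',B)
P=np.array([onz(p,*q,77) for q in((88,108),(449,107),(434,307),(115,306))]); C=P.mean(0); print(P.round(),C)
yaws=[np.degrees(np.arctan2(*(b-a)[1::-1])) for a,b in((P[0],P[1]),(P[3],P[2]),(P[0],P[3]),(P[1],P[2]))]; print(yaws)
for y in (12,13,14):
    a=np.radians(y);ex=np.array([np.cos(a),np.sin(a)]);ey=np.array([-ex[1],ex[0]])
    print(y,'ball from C',C[:2]+62*ey,'seat from ball',B[:2]-117*ey)
```

```text
[     0      0    640    480 271762] [321.05771962 214.96942177]
ball [511.35660916 198.46608058 193.        ]
[[485. -18.  77.]
 [415. 293.  77.]
 [601. 336.  77.]
 [670.  22.  77.]] [542.68523733 158.26169678  77.        ]
[np.float64(102.6520130466178), np.float64(102.32867218554385), np.float64(12.204001597363149), np.float64(12.80890160382625)]
12 ball from C [529.7947125  218.90684802] seat from ball [535.68227699  84.0228113 ]
13 ball from C [528.73827196 218.67264079] seat from ball [537.67588252  84.464783  ]
14 ball from C [527.68607981 218.42003181] seat from ball [539.66147095  84.94148061]
```

```bash
python3 -m handwheel '[{"x":0.02,"y":0.088,"z":-0.1,"ax":0,"ay":0,"az":0},{"x":0,"y":0,"z":-0.2,"ax":0,"ay":0,"az":0},{"x":0,"y":0,"z":-0.2,"ax":0,"ay":0,"az":0},{"x":0,"y":0,"z":-0.19,"ax":0,"ay":0,"az":0},{"x":0,"y":0,"z":0,"ax":0,"ay":0,"az":0},{"x":0,"y":0,"z":0,"ax":0,"ay":0,"az":0},{"x":0,"y":0,"z":0,"ax":0,"ay":0,"az":0},{"x":0,"y":0,"z":0,"ax":0,"ay":0,"az":0}]' && python3 -m handwheel '[{"x":0,"y":0,"z":0,"ax":0,"ay":0,"az":0},{"x":0,"y":0,"z":0,"ax":0,"ay":0,"az":0},{"x":0,"y":0,"z":0,"ax":0,"ay":0,"az":0},{"x":0,"y":0,"z":0,"ax":0,"ay":0,"az":0},{"x":0,"y":0,"z":0,"ax":0,"ay":0,"az":0},{"x":0,"y":0,"z":0,"ax":0,"ay":0,"az":0},{"x":0,"y":0,"z":0,"ax":0,"ay":0,"az":0},{"x":0,"y":0,"z":0,"ax":0,"ay":0,"az":0}]' -0.34
```

```text
clock: 3.4
position: [530.3, 220.0, 174.2]
ee_rot: [-0.109, 0.994, 0.001, 0.002]
contact_force: [-0.3, 0.0, 0.6]
gripper_width: 85.7
grasp_force: 0.0
clock: 4.2
position: [529.1, 219.1, 171.6]
ee_rot: [-0.109, 0.994, -0.0, 0.0]
contact_force: [0.1, -2.1, 2.9]
gripper_width: 28.6
grasp_force: 19.4
```

```bash
python3 -m handwheel '[{"x":-0.0054,"y":0.0244,"z":0,"ax":0,"ay":0,"az":0},{"x":-0.0054,"y":0.0244,"z":0,"ax":0,"ay":0,"az":0},{"x":-0.0054,"y":0.0244,"z":0,"ax":0,"ay":0,"az":0},{"x":-0.0054,"y":0.0244,"z":0,"ax":0,"ay":0,"az":0},{"x":-0.0054,"y":0.0244,"z":0,"ax":0,"ay":0,"az":0},{"x":-0.0054,"y":0.0244,"z":0,"ax":0,"ay":0,"az":0},{"x":-0.0054,"y":0.0244,"z":0,"ax":0,"ay":0,"az":0},{"x":-0.0054,"y":0.0244,"z":0,"ax":0,"ay":0,"az":0}]'
python3 -m handwheel '[{"x":0,"y":0,"z":0,"ax":0,"ay":0,"az":0},{"x":0,"y":0,"z":0,"ax":0,"ay":0,"az":0},{"x":0,"y":0,"z":0,"ax":0,"ay":0,"az":0},{"x":0,"y":0,"z":0,"ax":0,"ay":0,"az":0},{"x":0,"y":0,"z":0,"ax":0,"ay":0,"az":0},{"x":0,"y":0,"z":0,"ax":0,"ay":0,"az":0},{"x":0,"y":0,"z":0,"ax":0,"ay":0,"az":0},{"x":0,"y":0,"z":0,"ax":0,"ay":0,"az":0}]'
```

```text
clock: 5.0
position: [520.3, 255.0, 171.5]
ee_rot: [-0.109, 0.994, -0.003, -0.001]
contact_force: [3.3, -12.3, 4.0]
gripper_width: 28.8
grasp_force: 19.9
clock: 5.8
position: [520.3, 254.8, 171.6]
ee_rot: [-0.109, 0.994, -0.003, -0.001]
contact_force: [1.8, -10.3, 4.4]
gripper_width: 28.5
grasp_force: 19.8
```

```bash
python3 -m handwheel '[{"x":-0.0020,"y":0.0088,"z":0,"ax":0,"ay":0,"az":0},{"x":-0.0020,"y":0.0088,"z":0,"ax":0,"ay":0,"az":0},{"x":0,"y":0,"z":0,"ax":0,"ay":0,"az":0},{"x":0,"y":0,"z":0,"ax":0,"ay":0,"az":0},{"x":0,"y":0,"z":0,"ax":0,"ay":0,"az":0},{"x":-0.0498,"y":-0.0110,"z":-0.0034,"ax":0,"ay":0,"az":0},{"x":0,"y":0,"z":0,"ax":0,"ay":0,"az":0},{"x":0,"y":0,"z":0,"ax":0,"ay":0,"az":0}]'
```

```text
clock: 6.6
position: [509.0, 255.7, 170.5]
ee_rot: [-0.109, 0.994, -0.003, -0.002]
contact_force: [2.1, -10.9, 2.5]
gripper_width: 28.5
grasp_force: 19.9
```

```bash
python3 -m handwheel '[{"x":-0.0488,"y":-0.0108,"z":-0.010,"ax":0,"ay":0,"az":0},{"x":-0.0468,"y":-0.0104,"z":-0.0165,"ax":0,"ay":0,"az":0},{"x":-0.0449,"y":-0.0099,"z":-0.0225,"ax":0,"ay":0,"az":0},{"x":-0.0415,"y":-0.0092,"z":-0.0283,"ax":0,"ay":0,"az":0},{"x":-0.0376,"y":-0.0083,"z":-0.0335,"ax":0,"ay":0,"az":0},{"x":-0.0327,"y":-0.0072,"z":-0.0385,"ax":0,"ay":0,"az":0},{"x":-0.0273,"y":-0.0060,"z":-0.0425,"ax":0,"ay":0,"az":0},{"x":0,"y":0,"z":0,"ax":0,"ay":0,"az":0}]'
```

```text
clock: 7.4
position: [452.1, 243.3, 131.2]
ee_rot: [-0.109, 0.994, -0.004, -0.003]
contact_force: [3.0, -10.8, -0.3]
gripper_width: 28.6
grasp_force: 20.0
```

```bash
python3 -m handwheel '[{"x":0.0022,"y":-0.0098,"z":0,"ax":0,"ay":0,"az":0},{"x":0.0022,"y":-0.0098,"z":0,"ax":0,"ay":0,"az":0},{"x":0.0022,"y":-0.0098,"z":0,"ax":0,"ay":0,"az":0},{"x":0.0022,"y":-0.0098,"z":0,"ax":0,"ay":0,"az":0},{"x":0.0022,"y":-0.0098,"z":0,"ax":0,"ay":0,"az":0},{"x":0.0022,"y":-0.0098,"z":0,"ax":0,"ay":0,"az":0},{"x":0,"y":0,"z":0,"ax":0,"ay":0,"az":0},{"x":0,"y":0,"z":0,"ax":0,"ay":0,"az":0}]'
```

```text
clock: 8.2
position: [454.5, 232.9, 131.2]
ee_rot: [-0.109, 0.994, -0.002, -0.003]
contact_force: [-0.7, -6.4, 1.3]
gripper_width: 28.4
grasp_force: 19.9
```

```bash
python3 -m handwheel '[{"x":0.0011,"y":-0.0049,"z":0,"ax":0,"ay":0,"az":0},{"x":0.0011,"y":-0.0049,"z":0,"ax":0,"ay":0,"az":0},{"x":0.0011,"y":-0.0049,"z":0,"ax":0,"ay":0,"az":0},{"x":0,"y":0,"z":0,"ax":0,"ay":0,"az":0},{"x":0,"y":0,"z":0,"ax":0,"ay":0,"az":0},{"x":0,"y":0,"z":0,"ax":0,"ay":0,"az":0},{"x":0,"y":0,"z":0,"ax":0,"ay":0,"az":0},{"x":0,"y":0,"z":0,"ax":0,"ay":0,"az":0}]'
```

```text
clock: 9.0
position: [455.0, 232.6, 131.6]
ee_rot: [-0.109, 0.994, -0.0, -0.002]
contact_force: [-6.3, 0.0, 2.8]
gripper_width: 28.5
grasp_force: 19.9
```

```bash
python3 -m handwheel '[{"x":0,"y":0,"z":0,"ax":0,"ay":0,"az":0},{"x":0,"y":0,"z":0,"ax":0,"ay":0,"az":0},{"x":0,"y":0,"z":0,"ax":0,"ay":0,"az":0},{"x":0,"y":0,"z":0,"ax":0,"ay":0,"az":0},{"x":0,"y":0,"z":0.1,"ax":0,"ay":0,"az":0},{"x":0,"y":0,"z":0.2,"ax":0,"ay":0,"az":0},{"x":0,"y":0,"z":0.22,"ax":0,"ay":0,"az":0},{"x":0,"y":0,"z":0.22,"ax":0,"ay":0,"az":0}]' 0.4
python3 -m handwheel '[{"x":0,"y":-0.1,"z":0,"ax":0,"ay":0,"az":0},{"x":0,"y":-0.24,"z":0,"ax":0,"ay":0,"az":0},{"x":0,"y":-0.24,"z":0,"ax":0,"ay":0,"az":0},{"x":0,"y":-0.24,"z":0,"ax":0,"ay":0,"az":0},{"x":0,"y":-0.24,"z":0,"ax":0,"ay":0,"az":0},{"x":0,"y":-0.24,"z":0,"ax":0,"ay":0,"az":0},{"x":0,"y":-0.24,"z":0,"ax":0,"ay":0,"az":0},{"x":0,"y":-0.24,"z":0,"ax":0,"ay":0,"az":0}]' 1
python3 -m handwheel '[{"x":0,"y":-0.22,"z":0,"ax":0,"ay":0,"az":0},{"x":0,"y":-0.08,"z":0,"ax":0,"ay":0,"az":0},{"x":0,"y":0,"z":0,"ax":0,"ay":0,"az":0},{"x":0,"y":0,"z":0,"ax":0,"ay":0,"az":0},{"x":0,"y":0,"z":0,"ax":0,"ay":0,"az":0},{"x":0,"y":0,"z":0,"ax":0,"ay":0,"az":0},{"x":0,"y":0,"z":0,"ax":0,"ay":0,"az":0},{"x":0,"y":0,"z":0,"ax":0,"ay":0,"az":0}]'
python3 - <<'E'
from h import *
im,p=shot('wrist','w3.png'); print(proj(p,[441,-198,117]))
i2,_=shot('top','t3.png')
cv2.imwrite('pics/c3.png',np.hstack([im[:,:,::-1],np.vstack([cv2.resize(i2[230:320,160:320,::-1],(160,90)),np.zeros((390,160,3),np.uint8)])]))
g=im.max(2).astype(np.uint8); np.save('g.npy',g)
E
```

```text
clock: 9.8
position: [456.9, 232.4, 281.9]
ee_rot: [-0.109, 0.994, -0.0, 0.0]
contact_force: [0.9, 0.4, -0.6]
gripper_width: 59.9
grasp_force: 0.0
clock: 10.6
position: [456.4, -125.5, 280.2]
ee_rot: [-0.109, 0.994, 0.0, 0.0]
contact_force: [1.4, -0.2, 0.2]
gripper_width: 85.2
grasp_force: 0.0
clock: 11.4
position: [457.1, -182.8, 280.4]
ee_rot: [-0.11, 0.994, -0.0, 0.0]
contact_force: [-0.5, -0.2, 1.1]
gripper_width: 85.7
grasp_force: 0.0
[305.30784706 196.65006847]
```

View pics/c3.png

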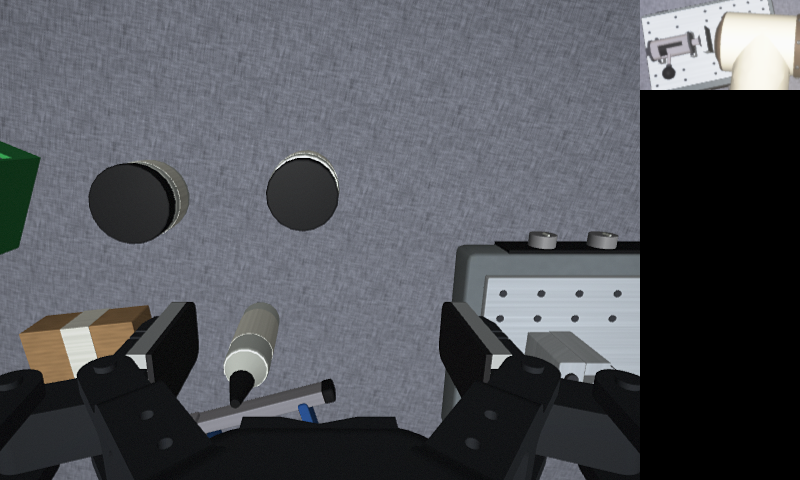

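The cap is centred at (302,194), which puts the jar at about (440,-200). The inset shows the handle staying in the notch with the jaw open.

```bash
python3 -m handwheel '[{"x":-0.086,"y":-0.088,"z":-0.1,"ax":0,"ay":0,"az":0},{"x":0,"y":0,"z":-0.22,"ax":0,"ay":0,"az":0},{"x":0,"y":0,"z":-0.22,"ax":0,"ay":0,"az":0},{"x":0,"y":0,"z":-0.22,"ax":0,"ay":0,"az":0},{"x":0,"y":0,"z":-0.2,"ax":0,"ay":0,"az":0},{"x":0,"y":0,"z":-0.13,"ax":0,"ay":0,"az":0},{"x":0,"y":0,"z":0,"ax":0,"ay":0,"az":0},{"x":0,"y":0,"z":0,"ax":0,"ay":0,"az":0}]' 1
python3 -m handwheel '[{"x":0,"y":0,"z":0,"ax":0,"ay":0,"az":0},{"x":0,"y":0,"z":0,"ax":0,"ay":0,"az":0},{"x":0,"y":0,"z":0,"ax":0,"ay":0,"az":0},{"x":0,"y":0,"z":0,"ax":0,"ay":0,"az":0},{"x":0,"y":0,"z":0,"ax":0,"ay":0,"az":0},{"x":0,"y":0,"z":0,"ax":0,"ay":0,"az":0},{"x":0,"y":0,"z":0,"ax":0,"ay":0,"az":0},{"x":0,"y":0,"z":0,"ax":0,"ay":0,"az":0}]' 0.3
```

```text
clock: 12.3
position: [440.4, -201.2, 62.7]
ee_rot: [-0.11, 0.994, -0.0, 0.0]
contact_force: [-0.4, -0.3, 0.0]
gripper_width: 85.2
grasp_force: 0.0
clock: 13.1
position: [441.1, -201.0, 64.5]
ee_rot: [-0.11, 0.994, -0.0, 0.002]
contact_force: [-1.5, 3.0, 5.1]
gripper_width: 58.1
grasp_force: 63.2
```

```bash
python3 -m handwheel '[{"x":0,"y":0,"z":0.05,"ax":0,"ay":0,"az":0},{"x":0,"y":0,"z":0.15,"ax":0,"ay":0,"az":0},{"x":0,"y":0,"z":0.22,"ax":0,"ay":0,"az":0},{"x":0,"y":0,"z":0.22,"ax":0,"ay":0,"az":0},{"x":0,"y":0.05,"z":0.16,"ax":0,"ay":0,"az":0},{"x":0.03,"y":0.1,"z":0.02,"ax":0,"ay":0,"az":0},{"x":0.06,"y":0.15,"z":0,"ax":0,"ay":0,"az":0},{"x":0.08,"y":0.2,"z":0,"ax":0,"ay":0,"az":0}]'
python3 -m handwheel '[{"x":0.08,"y":0.22,"z":0,"ax":0,"ay":0,"az":0},{"x":0.08,"y":0.22,"z":0,"ax":0,"ay":0,"az":0},{"x":0.08,"y":0.2,"z":0,"ax":0,"ay":0,"az":0},{"x":0.07,"y":0.18,"z":0,"ax":0,"ay":0,"az":0},{"x":0.05,"y":0.14,"z":0,"ax":0,"ay":0,"az":0},{"x":0.03,"y":0.1,"z":0,"ax":0,"ay":0,"az":0},{"x":0,"y":0,"z":0,"ax":0,"ay":0,"az":0},{"x":0,"y":0,"z":0,"ax":0,"ay":0,"az":0}]'
python3 - <<'E'
from h import *
im,p=shot('wrist','w4.png');print(arm.read_state()['position'])
E
```

```text
clock: 13.9
position: [472.9, -100.7, 227.5]
ee_rot: [-0.108, 0.994, 0.0, 0.001]
contact_force: [0.1, -0.9, -2.1]
gripper_width: 58.0
grasp_force: 65.7
clock: 14.7
position: [551.1, 110.8, 226.2]
ee_rot: [-0.109, 0.994, -0.0, -0.001]
contact_force: [0.3, -0.2, -3.6]
gripper_width: 58.6
grasp_force: 65.7
[551.07984143 110.24366031 226.32655136]
```

View pics/w4.png

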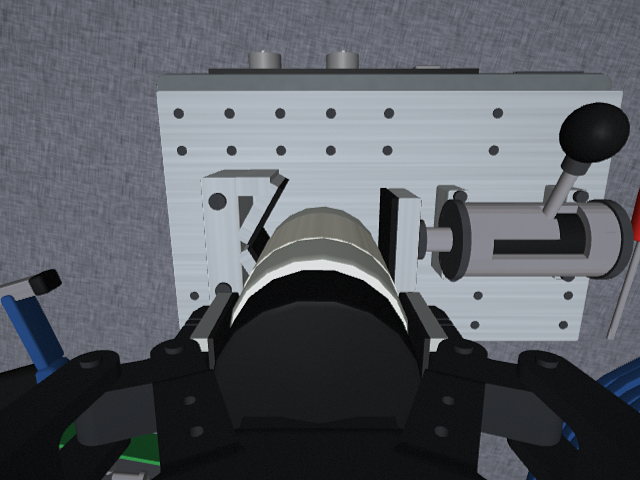

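The jar hangs between the V-block (about px 260) and the jaw face (about px 382-396). I'll check this against predicted points.

Run:
```python
from h import *
p=arm.camera_params('wrist');a=np.radians(12.5)
W=lambda x,y,z:[542.5+x*np.cos(a)-y*np.sin(a),158.3+x*np.sin(a)+y*np.cos(a),z]
for q in((-30,-5,133),(-30,-5,77),(-110,-170,77),(-110,170,77),(-67.5,92,154)): print(q,proj(p,W(*q)).round(1))
print([onz(p,388,188,133), W(-30,-5,133)])
```

```text
(-30, -5, 133) [395.1 199.9]
(-30, -5, 77) [380.9 187.6]
(-110, -170, 77) [139.6  68.2]
(-110, 170, 77) [646.8  68.1]
(-67.5, 92, 154) [595.2 133.9]
[array([508.41232831, 141.02913507, 133.        ]), [np.float64(514.2933178560926), np.float64(146.92533154625724), 133]]
```

```bash
python3 -m handwheel '[{"x":0.009,"y":0.003,"z":-0.1,"ax":0,"ay":0,"az":0},{"x":0,"y":0,"z":-0.12,"ax":0,"ay":0,"az":0},{"x":0,"y":0,"z":-0.1,"ax":0,"ay":0,"az":0},{"x":0,"y":0,"z":-0.05,"ax":0,"ay":0,"az":0},{"x":0,"y":0,"z":-0.02,"ax":0,"ay":0,"az":0},{"x":0,"y":0,"z":-0.01,"ax":0,"ay":0,"az":0},{"x":0,"y":0,"z":0,"ax":0,"ay":0,"az":0},{"x":0,"y":0,"z":0,"ax":0,"ay":0,"az":0}]'
```

```text
clock: 15.55
position: [554.1, 111.7, 147.3]
ee_rot: [-0.109, 0.994, 0.0, 0.001]
contact_force: [1.5, 0.8, -2.5]
gripper_width: 58.3
grasp_force: 65.6
```

```bash
python3 -m handwheel '[{"x":0,"y":0,"z":-0.007,"ax":0,"ay":0,"az":0},{"x":0,"y":0,"z":-0.007,"ax":0,"ay":0,"az":0},{"x":0,"y":0,"z":-0.005,"ax":0,"ay":0,"az":0},{"x":0,"y":0,"z":-0.004,"ax":0,"ay":0,"az":0},{"x":0,"y":0,"z":-0.003,"ax":0,"ay":0,"az":0},{"x":0,"y":0,"z":0,"ax":0,"ay":0,"az":0},{"x":0,"y":0,"z":0,"ax":0,"ay":0,"az":0},{"x":0,"y":0,"z":0,"ax":0,"ay":0,"az":0}]'
```

```text
clock: 16.35
position: [553.8, 111.6, 141.6]
ee_rot: [-0.109, 0.994, 0.0, 0.0]
contact_force: [-1.3, 0.4, 1.9]
gripper_width: 58.4
grasp_force: 65.8
```

```bash
python3 -m handwheel '[{"x":0,"y":0,"z":0,"ax":0,"ay":0,"az":0},{"x":0,"y":0,"z":0,"ax":0,"ay":0,"az":0},{"x":0,"y":0,"z":0,"ax":0,"ay":0,"az":0},{"x":0,"y":0,"z":0,"ax":0,"ay":0,"az":0},{"x":0,"y":0,"z":0,"ax":0,"ay":0,"az":0},{"x":0,"y":0,"z":0,"ax":0,"ay":0,"az":0},{"x":0,"y":0,"z":0,"ax":0,"ay":0,"az":0},{"x":0,"y":0,"z":0,"ax":0,"ay":0,"az":0}]' 1
python3 -m handwheel '[{"x":0,"y":0,"z":0.05,"ax":0,"ay":0,"az":0},{"x":0,"y":0,"z":0.15,"ax":0,"ay":0,"az":0},{"x":0,"y":0,"z":0.2,"ax":0,"ay":0,"az":0},{"x":0,"y":0,"z":0.15,"ax":0,"ay":0,"az":0},{"x":-0.1,"y":0.1,"z":0.12,"ax":0,"ay":0,"az":0},{"x":-0.14,"y":0.17,"z":0,"ax":0,"ay":0,"az":0},{"x":-0.14,"y":0.17,"z":0,"ax":0,"ay":0,"az":0},{"x":-0.1,"y":0.16,"z":0,"ax":0,"ay":0,"az":0}]'
python3 - <<'E'
from h import *
im,p=shot('wrist','w5.png');print(arm.read_state()['position'],proj(p,[456.7,233.5,154]))
E
```

```text
clock: 17.15
position: [553.6, 111.6, 141.1]
ee_rot: [-0.109, 0.994, 0.0, 0.0]
contact_force: [-0.3, -0.5, 0.2]
gripper_width: 85.9
grasp_force: 0.0
clock: 17.95
position: [456.2, 232.4, 276.5]
ee_rot: [-0.109, 0.994, 0.001, 0.001]
contact_force: [1.7, 0.5, 1.4]
gripper_width: 85.2
grasp_force: 0.0
[454.65936176 235.85427259 276.40449465] [321.50894256 234.76804034]
```

View pics/w5.png

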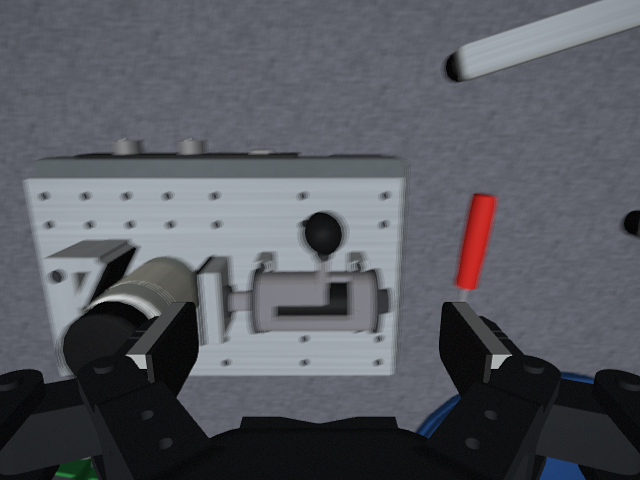

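The picture shows the jar upright between the V-block and the jaw, and the ball at (323,233) still in the notch.

```bash
python3 -m handwheel '[{"x":0,"y":0,"z":-0.15,"ax":0,"ay":0,"az":0},{"x":0,"y":0,"z":-0.22,"ax":0,"ay":0,"az":0},{"x":0,"y":0,"z":-0.2,"ax":0,"ay":0,"az":0},{"x":0,"y":0,"z":-0.15,"ax":0,"ay":0,"az":0},{"x":0,"y":0,"z":0,"ax":0,"ay":0,"az":0},{"x":0,"y":0,"z":0,"ax":0,"ay":0,"az":0},{"x":0,"y":0,"z":0,"ax":0,"ay":0,"az":0},{"x":0,"y":0,"z":0,"ax":0,"ay":0,"az":0}]'
```

```text
clock: 18.8
position: [458.6, 232.4, 133.2]
ee_rot: [-0.109, 0.994, 0.001, 0.002]
contact_force: [0.4, 0.5, -0.4]
gripper_width: 85.5
grasp_force: 0.0
```

```bash
python3 -m handwheel '[{"x":-0.012,"y":0,"z":-0.007,"ax":0,"ay":0,"az":0},{"x":0,"y":0,"z":0,"ax":0,"ay":0,"az":0},{"x":0,"y":0,"z":0,"ax":0,"ay":0,"az":0},{"x":0,"y":0,"z":0,"ax":0,"ay":0,"az":0},{"x":0,"y":0,"z":0,"ax":0,"ay":0,"az":0},{"x":0,"y":0,"z":0,"ax":0,"ay":0,"az":0},{"x":0,"y":0,"z":0,"ax":0,"ay":0,"az":0},{"x":0,"y":0,"z":0,"ax":0,"ay":0,"az":0}]' -0.34
```

```text
clock: 19.6
position: [455.0, 232.5, 130.0]
ee_rot: [-0.109, 0.994, 0.001, 0.0]
contact_force: [-3.8, 3.8, 3.3]
gripper_width: 28.5
grasp_force: 20.1
```

```bash
python3 -m handwheel '[{"x":-0.003,"y":0.0132,"z":0,"ax":0,"ay":0,"az":0},{"x":-0.003,"y":0.0132,"z":0,"ax":0,"ay":0,"az":0},{"x":-0.003,"y":0.0132,"z":0,"ax":0,"ay":0,"az":0},{"x":-0.003,"y":0.0132,"z":0,"ax":0,"ay":0,"az":0},{"x":-0.003,"y":0.0132,"z":0,"ax":0,"ay":0,"az":0},{"x":0,"y":0,"z":0,"ax":0,"ay":0,"az":0},{"x":0,"y":0,"z":0,"ax":0,"ay":0,"az":0},{"x":0,"y":0,"z":0,"ax":0,"ay":0,"az":0}]'
```

```text
clock: 20.4
position: [452.0, 240.9, 128.6]
ee_rot: [-0.109, 0.994, -0.003, -0.002]
contact_force: [6.3, -10.3, -1.3]
gripper_width: 28.5
grasp_force: 20.3
```

```bash
python3 -m handwheel '[{"x":-0.002,"y":0.0098,"z":0,"ax":0,"ay":0,"az":0},{"x":0,"y":0,"z":0,"ax":0,"ay":0,"az":0},{"x":0,"y":0,"z":0,"ax":0,"ay":0,"az":0},{"x":0.0273,"y":0.006,"z":0.0425,"ax":0,"ay":0,"az":0},{"x":0.0327,"y":0.0072,"z":0.0385,"ax":0,"ay":0,"az":0},{"x":0.0376,"y":0.0083,"z":0.0335,"ax":0,"ay":0,"az":0},{"x":0,"y":0,"z":0,"ax":0,"ay":0,"az":0},{"x":0,"y":0,"z":0,"ax":0,"ay":0,"az":0}]'
```

```text
clock: 21.2
position: [469.8, 245.9, 151.2]
ee_rot: [-0.108, 0.994, -0.005, -0.004]
contact_force: [1.7, -11.1, -0.6]
gripper_width: 28.8
grasp_force: 20.3
```

```bash
python3 -m handwheel '[{"x":0.0415,"y":0.0092,"z":0.0283,"ax":0,"ay":0,"az":0},{"x":0.0449,"y":0.0099,"z":0.0225,"ax":0,"ay":0,"az":0},{"x":0.0468,"y":0.0104,"z":0.0165,"ax":0,"ay":0,"az":0},{"x":0.0488,"y":0.0108,"z":0.010,"ax":0,"ay":0,"az":0},{"x":0.0498,"y":0.0110,"z":0.0034,"ax":0,"ay":0,"az":0},{"x":0,"y":0,"z":0,"ax":0,"ay":0,"az":0},{"x":0,"y":0,"z":0,"ax":0,"ay":0,"az":0},{"x":0,"y":0,"z":0,"ax":0,"ay":0,"az":0}]'
```

```text
clock: 22.0
position: [517.1, 256.4, 168.0]
ee_rot: [-0.109, 0.994, -0.004, -0.003]
contact_force: [1.3, -11.3, 1.5]
gripper_width: 28.8
grasp_force: 20.5
```

```bash
python3 -m handwheel '[{"x":0.0126,"y":0.0028,"z":0.004,"ax":0,"ay":0,"az":0},{"x":0,"y":0,"z":0,"ax":0,"ay":0,"az":0},{"x":0,"y":0,"z":0,"ax":0,"ay":0,"az":0},{"x":0.0032,"y":-0.0146,"z":0,"ax":0,"ay":0,"az":0},{"x":0.0032,"y":-0.0146,"z":0,"ax":0,"ay":0,"az":0},{"x":0.0032,"y":-0.0146,"z":0,"ax":0,"ay":0,"az":0},{"x":0.0032,"y":-0.0146,"z":0,"ax":0,"ay":0,"az":0},{"x":0,"y":0,"z":0,"ax":0,"ay":0,"az":0}]'
```

```text
clock: 22.8
position: [521.5, 245.3, 168.1]
ee_rot: [-0.108, 0.994, -0.004, -0.003]
contact_force: [1.3, -8.5, -0.5]
gripper_width: 29.0
grasp_force: 20.3
```

```bash
python3 -m handwheel '[{"x":0.0022,"y":-0.0098,"z":0,"ax":0,"ay":0,"az":0},{"x":0.0022,"y":-0.0098,"z":0,"ax":0,"ay":0,"az":0},{"x":0.0022,"y":-0.0098,"z":0,"ax":0,"ay":0,"az":0},{"x":0.0022,"y":-0.0098,"z":0,"ax":0,"ay":0,"az":0},{"x":0.0022,"y":-0.0098,"z":0,"ax":0,"ay":0,"az":0},{"x":0.0011,"y":-0.0049,"z":0,"ax":0,"ay":0,"az":0},{"x":0.0011,"y":-0.0049,"z":0,"ax":0,"ay":0,"az":0},{"x":0.0011,"y":-0.0049,"z":0,"ax":0,"ay":0,"az":0}]'
python3 -m handwheel '[{"x":0.0011,"y":-0.0049,"z":0,"ax":0,"ay":0,"az":0},{"x":0.0011,"y":-0.0049,"z":0,"ax":0,"ay":0,"az":0},{"x":0.0011,"y":-0.0049,"z":0,"ax":0,"ay":0,"az":0},{"x":0.0011,"y":-0.0049,"z":0,"ax":0,"ay":0,"az":0},{"x":0,"y":0,"z":0,"ax":0,"ay":0,"az":0},{"x":0,"y":0,"z":0,"ax":0,"ay":0,"az":0},{"x":0,"y":0,"z":0,"ax":0,"ay":0,"az":0},{"x":0,"y":0,"z":0,"ax":0,"ay":0,"az":0}]'
```

```text
clock: 23.6
position: [524.4, 234.2, 168.1]
ee_rot: [-0.109, 0.994, -0.003, -0.003]
contact_force: [0.4, -5.9, -1.2]
gripper_width: 28.6
grasp_force: 20.1
clock: 24.4
position: [525.3, 230.3, 168.1]
ee_rot: [-0.109, 0.994, -0.003, -0.003]
contact_force: [0.7, -6.7, -1.2]
gripper_width: 28.5
grasp_force: 20.1
```

```bash
python3 -m handwheel '[{"x":0.0007,"y":-0.0033,"z":0,"ax":0,"ay":0,"az":0},{"x":0.0007,"y":-0.0033,"z":0,"ax":0,"ay":0,"az":0},{"x":0.0007,"y":-0.0033,"z":0,"ax":0,"ay":0,"az":0},{"x":0.0007,"y":-0.0033,"z":0,"ax":0,"ay":0,"az":0},{"x":0.0007,"y":-0.0033,"z":0,"ax":0,"ay":0,"az":0},{"x":0,"y":0,"z":0,"ax":0,"ay":0,"az":0},{"x":0,"y":0,"z":0,"ax":0,"ay":0,"az":0},{"x":0,"y":0,"z":0,"ax":0,"ay":0,"az":0}]'
```

```text
clock: 25.2
position: [526.4, 229.9, 168.4]
ee_rot: [-0.109, 0.994, -0.0, -0.001]
contact_force: [-0.5, -2.2, -10.6]
gripper_width: 28.8
grasp_force: 19.9
```

```bash
python3 -m handwheel '[{"x":0.0007,"y":-0.0033,"z":-0.003,"ax":0,"ay":0,"az":0},{"x":0,"y":0,"z":-0.003,"ax":0,"ay":0,"az":0},{"x":0,"y":0,"z":0,"ax":0,"ay":0,"az":0},{"x":0,"y":0,"z":0,"ax":0,"ay":0,"az":0},{"x":0,"y":0,"z":0,"ax":0,"ay":0,"az":0},{"x":0,"y":0,"z":0,"ax":0,"ay":0,"az":0},{"x":0,"y":0,"z":0,"ax":0,"ay":0,"az":0},{"x":0,"y":0,"z":0,"ax":0,"ay":0,"az":0}]'
python3 - <<'E'
from h import *
im,p=shot('wrist','w6.png')
E
```

```text
clock: 26.0
position: [527.5, 230.0, 168.5]
ee_rot: [-0.109, 0.994, 0.0, 0.0]
contact_force: [-1.3, 2.4, -6.8]
gripper_width: 28.5
grasp_force: 20.0
```

View pics/w6.png

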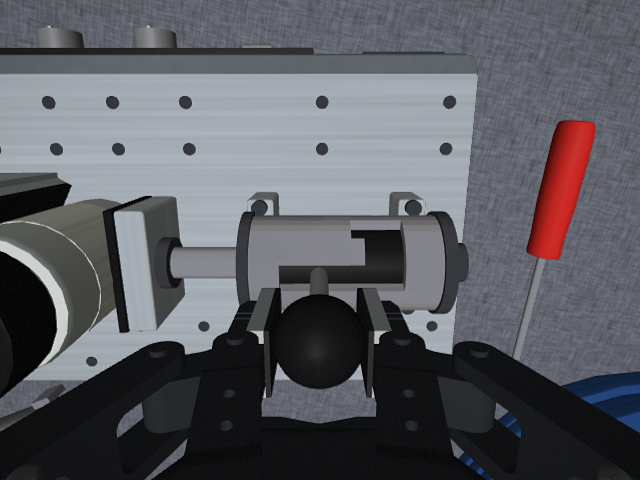

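The jaw face is against the jar at (110,270), and the handle is upright partway along the top slot. Time to release and back off.

```bash
python3 -m handwheel '[{"x":0,"y":0,"z":0,"ax":0,"ay":0,"az":0},{"x":0,"y":0,"z":0,"ax":0,"ay":0,"az":0},{"x":0,"y":0,"z":0,"ax":0,"ay":0,"az":0},{"x":0,"y":0,"z":0,"ax":0,"ay":0,"az":0},{"x":0,"y":0,"z":0.05,"ax":0,"ay":0,"az":0},{"x":0,"y":0,"z":0.15,"ax":0,"ay":0,"az":0},{"x":0,"y":0,"z":0.2,"ax":0,"ay":0,"az":0},{"x":0,"y":0,"z":0.2,"ax":0,"ay":0,"az":0}]' 0.5
python3 -m handwheel '[{"x":-0.1,"y":0,"z":0.1,"ax":0,"ay":0,"az":0},{"x":-0.2,"y":0,"z":0,"ax":0,"ay":0,"az":0},{"x":-0.2,"y":0,"z":0,"ax":0,"ay":0,"az":0},{"x":0,"y":0,"z":0,"ax":0,"ay":0,"az":0},{"x":0,"y":0,"z":0,"ax":0,"ay":0,"az":0},{"x":0,"y":0,"z":0,"ax":0,"ay":0,"az":0},{"x":0,"y":0,"z":0,"ax":0,"ay":0,"az":0},{"x":0,"y":0,"z":0,"ax":0,"ay":0,"az":0}]'
python3 - <<'E'
from h import *
shot('scene','s7.png');shot('wrist','w7.png')
a=cv2.imread('pics/s7.png')[150:290,280:460];b=cv2.imread('pics/w7.png')
cv2.imwrite('pics/c7.png',np.hstack([cv2.resize(a,None,fx=2.2,fy=2.2,interpolation=2),cv2.resize(b,(396,308))]))
E
```

```text
clock: 26.85
position: [527.3, 229.2, 290.5]
ee_rot: [-0.109, 0.994, -0.0, 0.0]
contact_force: [0.3, -0.6, -0.4]
gripper_width: 64.3
grasp_force: 0.0
clock: 27.65
position: [428.0, 229.5, 307.9]
ee_rot: [-0.109, 0.994, -0.0, -0.0]
contact_force: [-0.7, 0.8, 0.6]
gripper_width: 64.1
grasp_force: 0.0
```

View pics/c7.png

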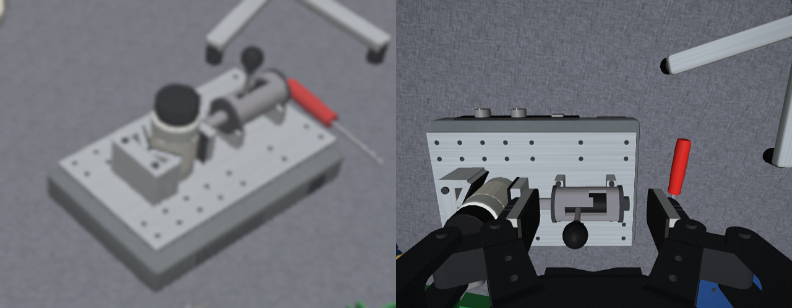

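The jar stands upright, held between the V-block and the jaw, with the handle upright at crop (252,57) and the gripper clear.

```bash
python3 -c "
from bench import arm
print(arm.job_done())"
```

```text
the job is handed in; nothing more can be done
None
```

The jar is upright on the plate, held between the V-block and the sprung jaw with the handle upright; the gripper is clear and the job was handed in at about 28 s of the 72 s (no verdict returned).

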